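# Push a glass shelf home and tighten its click clamp

## Robot

A 7-joint arm with a two-finger parallel gripper is mounted at the origin on the work surface. World frame = base frame: x ahead of the robot, y to its left, z up, the work surface at z = 0. Lengths are in m, angles in rad, forces in N, time in s.
With the tool pointing down it reaches from about 0.35 to 0.9 m from the base axis. Payload 8.1 kg.
Tool frame: the origin (TCP) lies at the very end of the fingers, on their centre line; the grasp point (between the pads) lies 19 mm behind it (arm.grasp_offset is the distance from the TCP to the grasp point, in m); z points along the fingers, y is the direction in which the jaws open and shut (so a half turn about z gives the same grasp; the last joint's range is limited). The gripper opens to 92 mm and grips with 3 to 60 N. Pads are 19 mm wide; open, the fingers measure 130 mm over their backs; the gripper's body (75 mm by 190 mm) begins 47 mm behind the grasp point.
Start: joints at [-1.411, 0.434, 0.025, 1.573, -0.012, 1.134, -0.075], TCP at [0.162, 0.604, 0.227] pointing down, gripper open.
Joint ranges: [-2.62, 2.62], [-0.44, 2.09], [-1.27, 1.32], [0.08, 2.57], [-1.32, 4.46], [0.12, 2], [-2.74, 2.74]. Speed limits (rad/s): [2.22, 2.22, 3.01, 3.01, 3.14, 3.14, 3.14].

## Interface

Orientations are given as a rotation vector (axis times angle).
In Python, from cell import arm, eyes, workorder gives the robot as it stands.
- The arm moves only by the shell command python3 -m inch 'ROWS' [FORCE]. ROWS is JSON, a list that holds one entry, the list of rows, each a list of 5 numbers: the closure, from 0 (fully open) to 1 (shut), then the shift along the tool's x, y, z in mm, then the turn about the tool's z in degrees. A call has 1 to 12 rows; each row shifts and turns the pose as measured when the row begins, along the tool's axes as they then stand; what a row does not reach is not made up. A row lasts 1/10 s, in which the tool goes at most 50 mm and 8.59 degrees, less where a joint would pass 70% of its speed; a pose out of reach is approached as far as the arm can. A call with a gripper value outside its range is refused whole. The fingers move at their own pace and stop on an object; FORCE is the grip in N (left out, the last holds). Time passes only in rows, so rows that do not move let the fingers close. It gives the time, the measured TCP pose, the force and the opening at its end, in the units of the state.
- arm.observe(): the state, without advancing time (a new reading comes with each control period).
- eyes.get_image(name): name is "scene" or "top"; returns a dict with "frame" (480x640x3 uint8, blue, green, red), "intrinsics" (3x3 intrinsics, pixels), "k1" (the pictures are not rectified: a ray, as slopes to the right and down, at radius r is drawn at 1 + k1 r^2 times it, then the intrinsics apply), "rvec" (rotation vector, rad) and "tvec" (3), from world to camera coordinates, as OpenCV has them. Camera axes: x right, y down, z forward; pixel columns grow to the right and rows downward; lengths in m; the calibration is good to about 2 mm. A picture is of the moment at which its call begins. There is no depth.
- workorder.sign_off(): hands the job in, once; it reports no verdict.
The state is a dict: "clock": time; "joints": joint angles; "dq": joint speeds; "joint_efforts": joint torques, N m; "position": TCP position; "ee_rot": TCP orientation; "force": force on the tool from outside, world axes, zero at the start; "ft_torque": the same for the moment, N m; "width": opening from 0.0 (shut) to 1.0 (fully open).
Only numpy, scipy, OpenCV 4.12 (cv2) and the standard library are available. Lean on these libraries where they do the work, as an engineer would, in place of code of your own. Each camera call takes 0.05 s, during which the arm holds its last target.

## Task

The upper glass pane of the small chrome rack has been wiped and laid back on its arms, but it still sticks out towards you. Push it gently straight back until it is fully home against both rear stops, then turn the black T-knob of its clamp clockwise until the preset click: when you feel it give way, stop at once, since turning on past the click would overtighten the glass. Let go of everything and leave the other things where they are.

Things in the scene. Friction and masses are not known exactly. Their poses are not given: they have to be found in the camera images.
- rack: Fixed two-tier countertop rack, chrome frame, about 190 x 220 mm, 201 mm tall over its knob. Origin on the table under the centre of the upper pane's home place; x points to the rack's rear (away from the robot), y to its left, z up. Two chrome arms (y = +-77 to +-107 mm, tops at z = 120 mm, from x = -63 mm to the rear) carry the upper pane; a guide rod on each arm leaves its sides 1.5 mm play.
- stops (a point): On the rack, midway between the front faces of its two rubber-sleeved rear stop pins (12 mm thick, at y = +-80 mm, x = 65 mm), at the pane's mid height z = 123 mm; axes as the rack's. When home, the pane's rear edge touches both pins. Below the pane is a fixed glass shelf with its top at z = 41 mm that carries small things up to z = 102 mm.
- pane: Loose upper glass pane, 130 (x) x 200 (y) x 6 mm, 0.3 to 0.5 kg, clear with green edges. Origin at the centre of its underside; axes as the rack's. It lies flat on the arms (underside at z = 120 mm), drawn out 15 to 40 mm towards the robot; fully home its origin is at x = 0 in the rack's frame. It slides with 2 to 4 N and stops hard at the pins; more than 30 N on it is rough.
- pane_front (a point): Middle of the pane's front edge (nearest the robot), half-way up its thickness, 65 mm ahead of the pane's origin; axes as the pane's. The space in front of it is free, and the edge can be pushed here towards the rack's +x with fingertips reaching 10 to 15 mm below it.
- clamp_top (a point): On the rack: top face of the clamp under the knob, z = 163 mm, on the upright axis about which screw and knob turn (rack x = 43 mm, y = 0). The clamp is a C-shaped chrome frame 26 mm wide that reaches from the rack's rear (x = 87 mm) forward to x = 30 mm over the pane. Axes as the rack's.
- clamp_pad: Rubber foot of the clamp, 18 mm across, above the rear middle of the pane. Origin at the centre of its flat underside. It starts 0.8 to 2.6 mm above the glass (differs each time), comes down 1.5 mm per rad of screw turn and does not rotate. At the click it presses on the pane with 105 to 118 N; under 90 N is too loose, over 145 N is overtight. The screw holds its place when let go.
- knob_bar (a point): Centre of the black T-knob's bar on top of the clamp: 56 mm long (this point's x; it may lie at any angle), 12 mm wide (y), 20 mm tall, centre at z = 191 mm; the round hub under it is 26 mm across, top at 178 mm. Grip the bar across its width from above. Clockwise from above tightens, at constant height. The click comes after 1.1 to 2.4 rad in all; one may let go, turn back and grip again.
- knob_hub (a point): Centre of the knob's hub, on its axis, z = 172 mm, turning with the bar. Torque: drag of 0.24 N m (less at rest) until the foot meets the glass, then rising over 0.6 rad to the preset 0.40 N m. There it clicks: the knob gives way, torque falling to 0.15 N m over 0.2 rad while the screw stands still; beyond that it drives solidly again, 190 N more clamp force per rad. Let go, it springs back.
- mate: Bystander: matte grey ceramic mate cup, 82 mm wide, 86 mm tall, on the table left of the rack. Origin under its centre.
- bombilla: Bystander: steel bombilla with a spoon end, 220 mm long, lying on the table left of the mate. Origin at table height near its middle.
- dispenser: Bystander: stainless sweetener tablet dispenser, 17 x 34 x 60 mm, standing on the lower glass shelf. Origin under its centre.
- coaster: Bystander: round beech coaster, 88 mm wide, 9 mm thick, on the lower glass shelf. Origin under its centre.
- lidded_cup: Bystander: steel cup with a hinged lid held by a wire clip, 78 mm wide, 94 mm tall, on the table right of the rack. Origin under its centre.
- tin: Bystander: metal tin, 86 mm wide, 116 mm tall, on the table behind the rack. Origin under its centre.
- tumbler: Bystander: glass tumbler, 68 mm wide, 85 mm tall, on the table behind the rack. Origin under its centre.
- spoon: Bystander: steel spoon, 150 mm long, lying on the table right of the rack. Origin at table height near its middle.
Not all that is in view belongs to the job. There is more than one size of the pane; the job needs the larger.

How it is judged:
By the outcome, as a careful person would: the job done as asked, in the order asked, and still so for the second after the job is handed in, with the robot touching nothing.
It also fails if it takes over 72 s, if anything falls off the work surface, if the arm or the gripper's body presses on something with over 40 N, if the wrist force passes 120 N, or if a joint passes its speed limit or range.

## Working session

There is one attempt and no reset: what is moved stays moved. The work goes in short steps, Python scripts to look and compute and a shell command to move; the robot and the scene stay as the last step left them, time stands still between calls to the robot, and variables do not carry over. Pictures are saved under pics/ and viewed, and the job is handed in when it is done.

```bash
ls; mkdir -p pics; cat > h.py <<'E'
import numpy as np,cv2
from cell import arm,eyes,workorder
def shot(name,fn):
    im=eyes.get_image(name); cv2.imwrite(fn,im["frame"]); np.save(fn+'.npy',im,allow_pickle=True); return im
def load(fn): return np.load(fn+'.npy',allow_pickle=True).item()
def proj(im,P):
    P=np.atleast_2d(P).astype(float)
    R,_=cv2.Rodrigues(np.array(im["rvec"],float)); c=P@R.T+np.array(im["tvec"]).ravel()
    s=c[:,:2]/c[:,2:]; r2=(s**2).sum(1,keepdims=True); s=s*(1+im["k1"]*r2)
    K=np.array(im["intrinsics"]); return s*[K[0,0],K[1,1]]+[K[0,2],K[1,2]]
def ray(im,uv):
    K=np.array(im["intrinsics"]); d=(np.array(uv,float)-[K[0,2],K[1,2]])/[K[0,0],K[1,1]]
    s=d.copy()
    for _ in range(30): s=d/(1+im["k1"]*(s@s))
    R,_=cv2.Rodrigues(np.array(im["rvec"],float)); t=np.array(im["tvec"]).ravel()
    return -R.T@t, R.T@np.array([s[0],s[1],1])
def atz(im,uv,z):
    o,d=ray(im,uv); return o+d*(z-o[2])/d[2]
def crop(fn,x0,y0,x1,y1,out):
    a=cv2.imread(fn)[y0:y1,x0:x1]; k=min(800/(x1-x0),600/(y1-y0)); cv2.imwrite(out,cv2.resize(a,None,fx=k,fy=k,interpolation=cv2.INTER_CUBIC)); print(k)
E
python3 - <<'E'
from h import *
for n in("scene","top"): i=shot(n,f"pics/{n}0.png"); print(i["rvec"],i["tvec"],i["k1"],i["intrinsics"])
print(arm.observe(),arm.grasp_offset)
E
```

```text
pics
[ 1.94034471  1.74122543 -0.59382777] [-0.12211758 -0.34194758  1.61745306] 0.0035266921544157663 [[568.84418294   0.         316.05511185]
 [  0.         568.84418294 236.80401865]
 [  0.           0.           1.        ]]
[ 2.08963621 -2.14465942  0.21827044] [0.04919505 0.57786387 1.36969555] -0.11246888576471281 [[575.95572729   0.         313.523365  ]
 [  0.         575.95572729 241.29059811]
 [  0.           0.           1.        ]]
{'clock': 0.1, 'joints': array([-1.4106087 ,  0.43517964,  0.02498727,  1.57398449, -0.01162908,
        1.13399893, -0.07508707]), 'dq': array([-0.00011059, -0.00280311, -0.0002626 , -0.00204817, -0.0007225 ,
        0.00074201, -0.00097376]), 'joint_efforts': array([ 2.26714088e-03, -6.69124317e+01,  9.87263024e-01, -3.15142572e+01,
       -6.05416344e-02,  3.73379875e-02,  4.06411868e-05]), 'position': array([0.16229043, 0.60309627, 0.2260156 ]), 'ee_rot': array([-4.11714984e-01, -3.11441874e+00,  2.23513779e-03]), 'force': array([-0.51006822, -0.39770626, -0.13724625]), 'ft_torque': array([ 0.00037588, -0.00556133, -0.02340272]), 'width': 0.9999262554199356} 0.0188
```

View pics/scene0.png

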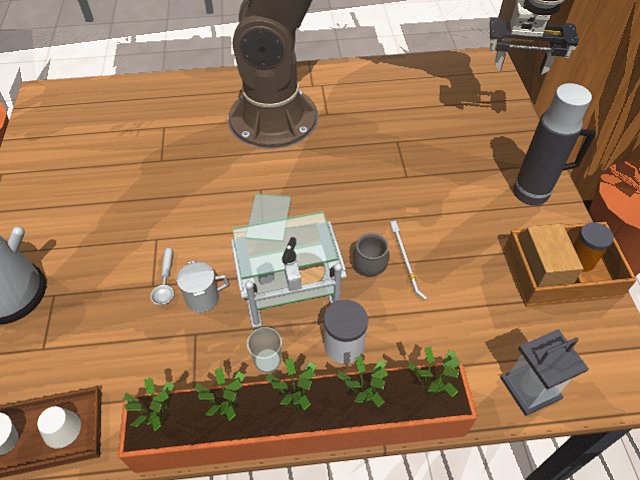

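View pics/top0.png

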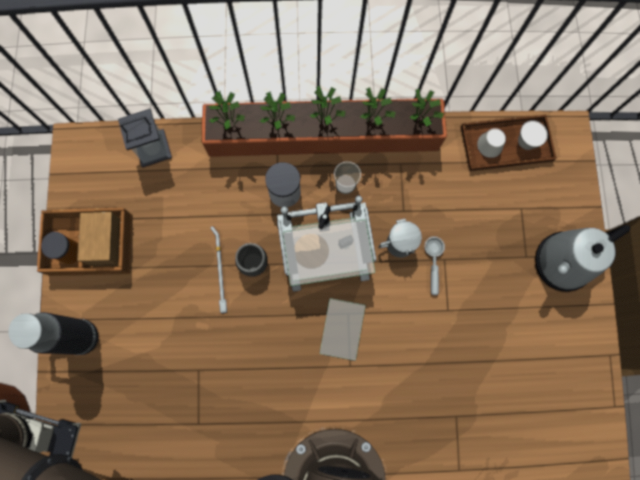

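The scene shows the rack near scene (288,260) and top (327,245). Two things could be taken for the pane:
- The clear sheet on the rack's arms, scene (285,240), top (328,250).
- A smaller glass sheet lying on the table in front, scene (268,217), top (343,329). It is a distractor.

I choose the one on the rack and check it close up.

```bash
python3 - <<'E'
from h import *
crop("pics/scene0.png",215,180,375,330,"pics/s0c.png")
crop("pics/top0.png",265,185,405,300,"pics/t0c.png")
E
```

```text
4.0
5.217391304347826
```

View pics/s0c.png

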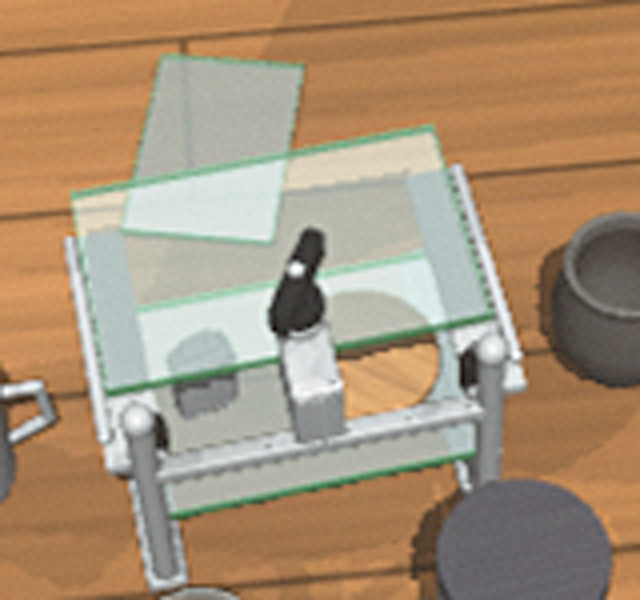

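View pics/t0c.png

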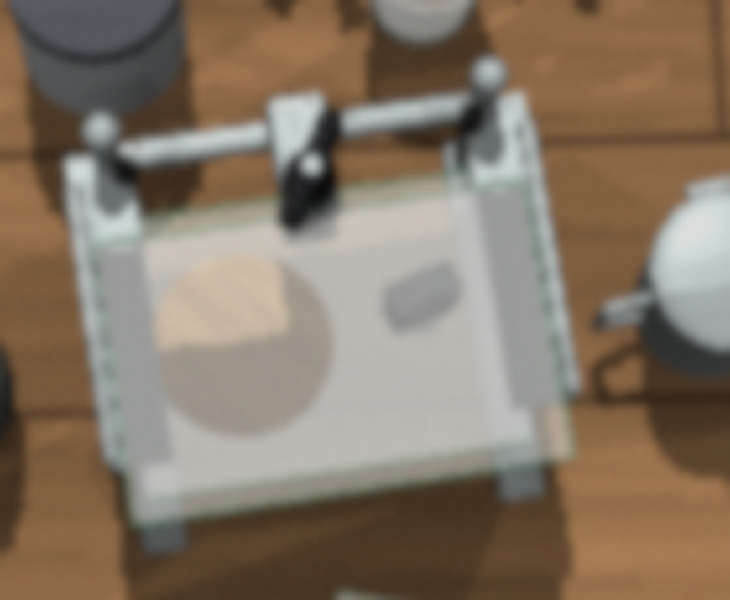

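The crop confirms the choice: the pane on the arms sticks out forward. Its front corners in the scene crop are (72,193) and (434,127), its rear corners (108,389) and (493,316). The T-knob is at crop (298,275).

```bash
python3 - <<'E'
from h import *
s=load("pics/scene0.png");t=load("pics/top0.png")
S=lambda x,y:(215+x/4-.4,180+y/4-.4); T=lambda x,y:(265+x/5.217-.4,185+y/5.217-.4)
def show(l,c):
    for n,p in l.items(): print(n,p.round(4))
P={k:atz(s,S(*v),.126) for k,v in dict(FR=(72,193),FL=(434,127),RR=(108,389),RL=(493,316)).items()}
show(P,0)
for a,b in(("FR","FL"),("RR","RL"),("FR","RR"),("FL","RL")):
    d=P[b]-P[a];print(a,b,np.linalg.norm(d),np.degrees(np.arctan2(d[1],d[0])))
Q={k:atz(t,T(*v),.126) for k,v in dict(FL=(135,525),FR=(575,457)).items()}
show(Q,0); d=Q["FL"]-Q["FR"];print(np.linalg.norm(d),np.degrees(np.arctan2(d[1],d[0])))
# knob centre: white dot on top z .201
print("knob dot",atz(s,S(297,268),.201),atz(t,T(313,165),.201))
# bar ends
for a in((315,235),(285,330)): print("bar s",atz(s,S(*a),.201))
for a in((330,115),(290,215)): print("bar t",atz(t,T(*a),.201))
# post balls, bombs
E
```

```text
FR [ 0.4896 -0.1067  0.126 ]
FL [0.4662 0.0909 0.126 ]
RR [ 0.6169 -0.0907  0.126 ]
RL [0.5943 0.107  0.126 ]
FR FL 0.19897603438178185 96.77686921297168
RR RL 0.19896918397463847 96.5181120913364
FR RR 0.1282159259422323 7.15639022604858
FL RL 0.1291144226236888 7.149808698959391
FL [0.4623 0.0909 0.126 ]
FR [ 0.4877 -0.1067  0.126 ]
0.19925306760550837 97.33171998206653
knob dot [0.60733842 0.00895074 0.201     ] [0.60666334 0.0087646  0.201     ]
bar s [0.58856206 0.01914214 0.201     ]
bar s [6.42704130e-01 6.04919383e-04 2.01000000e-01]
bar t [0.62873713 0.00074378 0.201     ]
bar t [0.58481925 0.01930014 0.201     ]
```

```bash
cat >> h.py <<'E'
def st():
    o=arm.observe(); R,_=cv2.Rodrigues(np.array(o["ee_rot"])); 
    print("t",round(o["clock"],2),"pos",o["position"].round(4),"xaz",np.degrees(np.arctan2(R[1,0],R[0,0])).round(2),"yaz",np.degrees(np.arctan2(R[1,1],R[0,1])).round(2),"z",R[:,2].round(3),"F",o["force"].round(2),"M",o["ft_torque"].round(3),"w",round(o["width"],3),"j1,7",o["joints"][[0,6]].round(3))
    return o,R
def to(p):
    o,R=st(); d=R.T@(np.array(p)-o["position"])*1000; print("tool mm",d.round(1),np.linalg.norm(d)); return d
E
python3 - <<'E'
from h import *
s=load("pics/scene0.png");t=load("pics/top0.png")
print("thermos base",atz(s,(534,192),0),atz(t,(78,335),0), atz(t,(30,330),.25))
crop("pics/scene0.png",262,225,322,285,"pics/s0k.png")
to((.432,-.0134,.2))
E
```

```text
thermos base [0.36051232 0.63789922 0.        ] [0.36214543 0.64161738 0.        ] [0.36189652 0.64684847 0.25      ]
10.0
t 0.1 pos [0.1623 0.6031 0.226 ] xaz 164.94 yaz 74.94 z [-0.    -0.001 -1.   ] F [-0.51 -0.4  -0.14] M [ 0.    -0.006 -0.023] w 1.0 j1,7 [-1.411 -0.075]
tool mm [-420.6 -525.2   26.8] 673.414963436544
```

View pics/s0k.png

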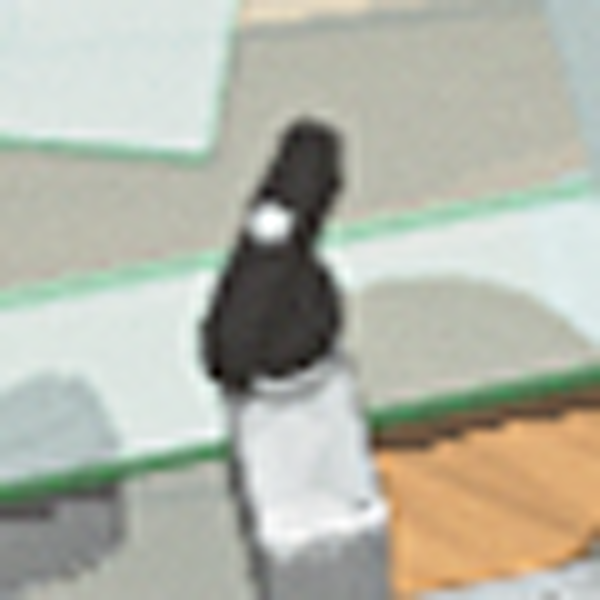

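```bash
python3 -m inch '[[[0.5,0,0,0,0],[1,-10,-13,0,0],[1,-20,-25,0,0],[1,-20,-25,0,0],[1,-20,-25,0,0],[1,-20,-25,0,0]]]' 10; python3 -c "
from h import *
to((.432,-.0134,.2))"
```

```text
clock: 0.7
position: [0.2179, 0.4691, 0.2234]
ee_rot: [-0.401, -3.114, 0.006]
force: [-0.4, 0.2, -0.1]
width: 0.526
t 0.7 pos [0.2179 0.4691 0.2234] xaz 165.34 yaz 75.34 z [-0.003 -0.004 -1.   ] F [-0.41  0.15 -0.07] M [ 0.07  -0.047  0.016] w 0.526 j1,7 [-1.271  0.09 ]
tool mm [-329.3 -412.5   24.6] 528.3602917758762
```

The knob crop shows the white centre dot at (268,222), with the bar's ends at about (318,122) and (212,330). I continue to the point in front of the pane.

```bash
python3 -m inch '[[[1,-20,-25,0,0],[1,-20,-25,0,0],[1,-20,-25,0,0],[1,-20,-25,0,0],[1,-20,-25,0,0],[1,-20,-25,0,0],[1,-20,-25,0,0],[1,-20,-25,0,0],[1,-20,-25,0,0],[1,-20,-25,0,0],[1,-20,-25,0,0],[1,-20,-25,0,0]]]'; python3 -c "
from h import *
to((.432,-.0134,.2))"
```

```text
clock: 1.9
position: [0.3777, 0.1014, 0.224]
ee_rot: [-0.4, -3.114, 0.005]
force: [0.8, 0.5, 0.4]
width: 0.004
t 1.9 pos [0.3777 0.1014 0.224 ] xaz 165.38 yaz 75.38 z [-0.003 -0.003 -1.   ] F [0.82 0.53 0.35] M [-0.014 -0.021  0.007] w 0.004 j1,7 [-0.749  0.939]
tool mm [-81.6 -97.3  24.2] 129.29196983356624
```

```bash
python3 -m inch '[[[1,-18,-22,4,0],[1,-18,-22,4,0],[1,-18,-20,5,0],[1,-12,-15,5,0],[1,0,0,0,-7],[1,0,0,0,-7],[1,0,0,0,-6],[1,0,0,0,0]]]'; python3 -c "
from h import *
to((.432,-.0134,.2))
shot('scene','pics/s1.png');crop('pics/s1.png',195,140,395,290,'pics/s1c.png')"
```

```text
clock: 2.7
position: [0.4235, -0.0015, 0.2057]
ee_rot: [0.153, -3.136, 0.005]
force: [-1.0, -0.9, -0.3]
width: 0.001
t 2.7 pos [ 0.4235 -0.0015  0.2057] xaz -174.43 yaz 95.57 z [-0.001 -0.003 -1.   ] F [-0.98 -0.92 -0.29] M [ 0.06   0.017 -0.01 ] w 0.001 j1,7 [-0.533  1.626]
tool mm [ -7.4 -12.6   5.7] 15.671918730927057
4.0
```

View pics/s1c.png

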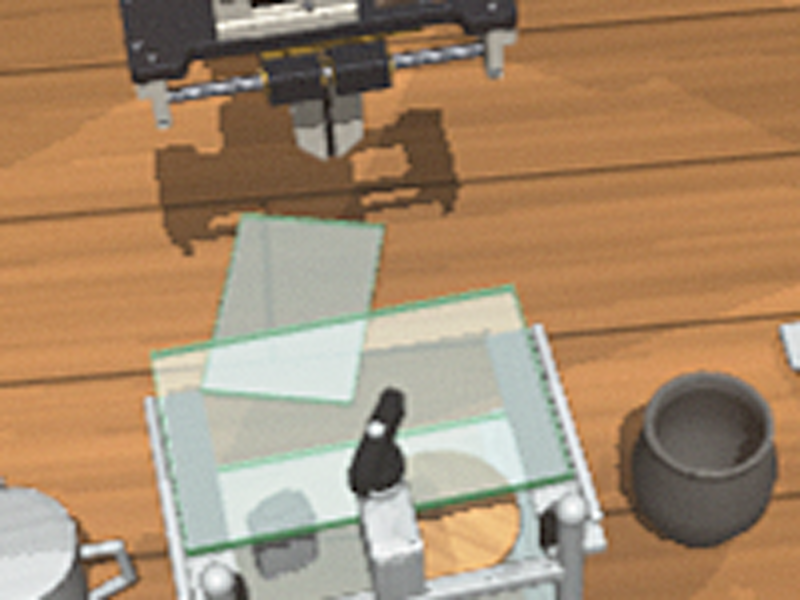

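Fingers are shut, at crop (330,155), clear in front of the pane's front edge at about (330,320). I line up and go down.

```bash
python3 -m inch '[[[1,-8,-13,6,-1.5],[1,0,0,15,0],[1,0,0,25,0],[1,0,0,25,0],[1,0,0,15,0],[1,0,0,0,0]]]'; python3 -c "
from h import *
to((.432,-.0134,.111))"
```

```text
clock: 3.35
position: [0.4341, -0.0134, 0.1179]
ee_rot: [-0.159, 3.135, -0.004]
force: [0.1, 0.1, -0.2]
width: 0.008
t 3.35 pos [ 0.4341 -0.0134  0.1179] xaz -174.19 yaz 95.81 z [ 0.002 -0.002 -1.   ] F [ 0.12  0.15 -0.18] M [ 0.016  0.006 -0.034] w 0.008 j1,7 [-0.457  1.778]
tool mm [2.1 0.2 6.9] 7.225898254901654
```

```bash
python3 -m inch '[[[1,0,0,7,-1.2],[1,-10,0,0,0],[1,-10,0,0,0],[1,-5,0,0,0],[1,0,0,0,0]]]'; python3 -c "
from h import *
st()"; python3 -m inch '[[[1,-3,0,0,0],[1,-3,0,0,0],[1,-3,0,0,0]]]';python3 -c "
from h import *
st()"
```

```text
clock: 3.85
position: [0.4636, -0.0095, 0.113]
ee_rot: [-0.189, 3.129, -0.003]
force: [1.1, -0.0, 0.4]
width: 0.004
t 3.85 pos [ 0.4636 -0.0095  0.113 ] xaz -173.07 yaz 96.93 z [ 0.007 -0.002 -1.   ] F [ 1.07 -0.01  0.4 ] M [ 0.04  -0.017 -0.067] w 0.004 j1,7 [-0.437  1.814]
clock: 4.15
position: [0.4715, -0.0084, 0.1132]
ee_rot: [-0.189, 3.132, -0.003]
force: [-4.5, 0.6, 2.7]
width: 0.0
t 4.15 pos [ 0.4715 -0.0084  0.1132] xaz -173.09 yaz 96.91 z [ 0.004 -0.001 -1.   ] F [-4.54  0.57  2.72] M [-0.05   0.833  0.033] w 0.0 j1,7 [-0.434  1.817]
```

Contact. I push on in small steps.

```bash
for i in 1 ; do python3 -m inch '[[[1,-3,0,0,0],[1,-3,0,0,0],[1,-3,0,0,0],[1,-3,0,0,0]]]';done; python3 -c "
from h import *
st()
shot('scene','pics/s2.png');crop('pics/s2.png',215,180,375,300,'pics/s2c.png')"
```

```text
clock: 4.55
position: [0.4825, -0.0071, 0.113]
ee_rot: [-0.189, 3.135, -0.002]
force: [-3.4, -1.0, 2.7]
width: 0.008
t 4.55 pos [ 0.4825 -0.0071  0.113 ] xaz -173.12 yaz 96.88 z [ 0.001 -0.001 -1.   ] F [-3.38 -0.98  2.72] M [-0.05   0.824 -0.016] w 0.008 j1,7 [-0.428  1.821]
5.0
```

View pics/s2c.png

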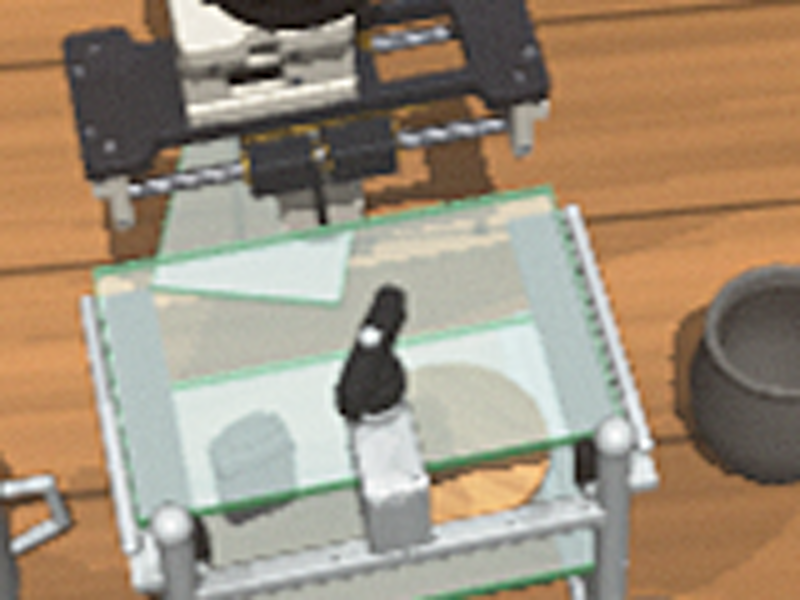

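The pane has slid partly in, with its front edge now at crop (95,270) to (550,188). About 9 mm should remain.

```bash
p(){ python3 -c "
from h import *
st()"; }; python3 -m inch '[[[1,-2,0,0,0],[1,-2,0,0,0]]]' >/dev/null;p;python3 -m inch '[[[1,-2,0,0,0]]]'>/dev/null; p; python3 -m inch '[[[1,-1.5,0,0,0]]]'>/dev/null; p
```

```text
t 4.8 pos [ 0.4875 -0.0066  0.1129] xaz -173.11 yaz 96.89 z [ 0.002 -0.001 -1.   ] F [-3.74 -1.47  2.25] M [-0.061  0.753 -0.015] w 0.006 j1,7 [-0.426  1.822]
t 4.9 pos [ 0.4895 -0.0063  0.1129] xaz -173.12 yaz 96.88 z [ 0.001 -0.001 -1.   ] F [-2.9  -0.79  2.91] M [-0.07   0.817  0.002] w 0.004 j1,7 [-0.425  1.823]
t 5.0 pos [ 0.4909 -0.0062  0.1129] xaz -173.12 yaz 96.88 z [ 0.001 -0.001 -1.   ] F [-7.69 -0.21  6.74] M [-0.213  1.824  0.02 ] w 0.008 j1,7 [-0.425  1.823]
```

Force is rising, so the pane may be reaching the pins.

```bash
p(){ python3 -c "
from h import *
st()"; }; python3 -m inch '[[[1,-0.7,0,0,0]]]' >/dev/null;p;python3 -m inch '[[[1,-0.5,0,0,0]]]'>/dev/null; p
```

```text
t 5.1 pos [ 0.4908 -0.0062  0.1127] xaz -173.12 yaz 96.88 z [-0.001 -0.001 -1.   ] F [-7.45 -1.3   5.35] M [-0.116  1.566  0.028] w 0.006 j1,7 [-0.424  1.823]
t 5.2 pos [ 0.4908 -0.0062  0.1126] xaz -173.12 yaz 96.88 z [-0.002 -0.001 -1.   ] F [-5.8   0.1   4.13] M [-0.073  1.035  0.003] w 0.004 j1,7 [-0.424  1.823]
```

```bash
p(){ python3 -c "
from h import *
st()"; }; python3 -m inch '[[[1,-1.5,0,0,0]]]' >/dev/null;p;python3 -m inch '[[[1,-2,0,0,0]]]'>/dev/null; p; python3 -c "
from h import *
shot('scene','pics/s3.png');crop('pics/s3.png',215,180,375,300,'pics/s3c.png')
shot('top','pics/t3.png');crop('pics/t3.png',265,185,405,290,'pics/t3c.png')"
```

```text
t 5.3 pos [ 0.4908 -0.0062  0.1123] xaz -173.14 yaz 96.86 z [-0.005 -0.001 -1.   ] F [-9.79 -1.69  7.01] M [-0.274  2.068  0.08 ] w 0.009 j1,7 [-0.423  1.824]
t 5.4 pos [ 0.4909 -0.0062  0.112 ] xaz -173.15 yaz 96.85 z [-0.009 -0.001 -1.   ] F [-11.47  -1.1    8.05] M [-2.420e-01  2.296e+00  1.000e-03] w 0.005 j1,7 [-0.422  1.824]
5.0
5.714285714285714
```

View pics/s3c.png

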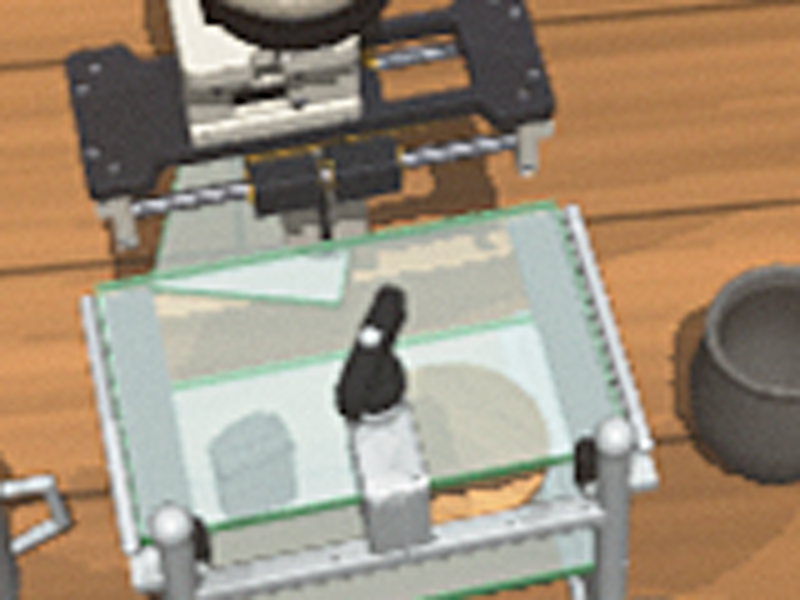

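View pics/t3c.png

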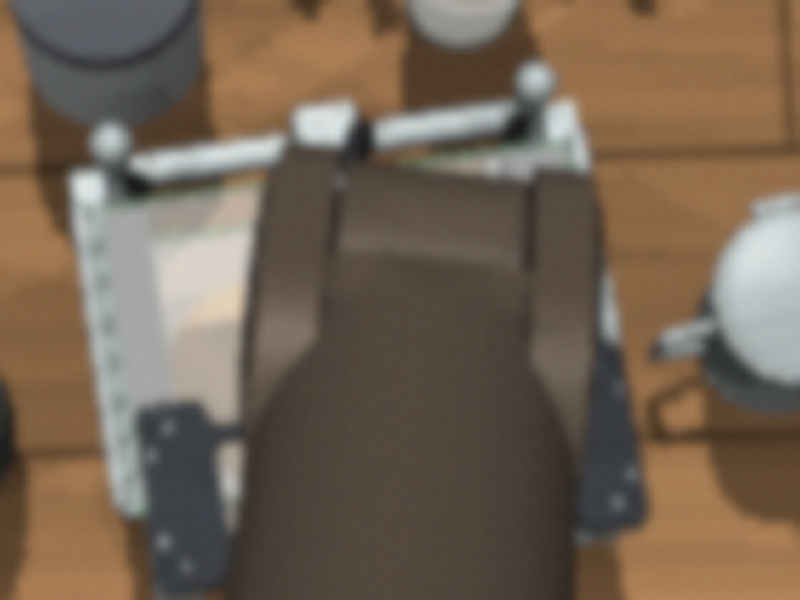

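The pane's rear edge now meets the pin sleeves at scene crop (195,540) and (588,465). I back off and lift.

```bash
python3 -m inch '[[[1,10,0,0,0],[1,20,0,0,0],[1,15,0,0,0],[1,0,0,-15,0],[0.6,0,0,-30,0],[0.6,0,0,-40,0],[0.6,0,0,-35,0],[0.6,0,0,0,0]]]'; python3 - <<'E'
from h import *
st()
s=shot('scene','pics/s4.png');crop('pics/s4.png',215,180,375,300,'pics/s4c.png')
crop('pics/s4.png',262,225,322,285,'pics/s4k.png')
t=shot('top','pics/t4.png');crop('pics/t4.png',265,185,405,290,'pics/t4c.png')
E
```

```text
clock: 6.3
position: [0.4476, -0.0118, 0.2371]
ee_rot: [-0.186, 3.135, -0.003]
force: [0.5, -0.6, 0.1]
width: 0.305
t 6.3 pos [ 0.4476 -0.0118  0.2371] xaz -173.19 yaz 96.81 z [ 0.001 -0.002 -1.   ] F [ 0.54 -0.62  0.09] M [ 0.013 -0.014 -0.022] w 0.305 j1,7 [-0.521  1.682]
5.0
10.0
5.714285714285714
```

View pics/s4c.png

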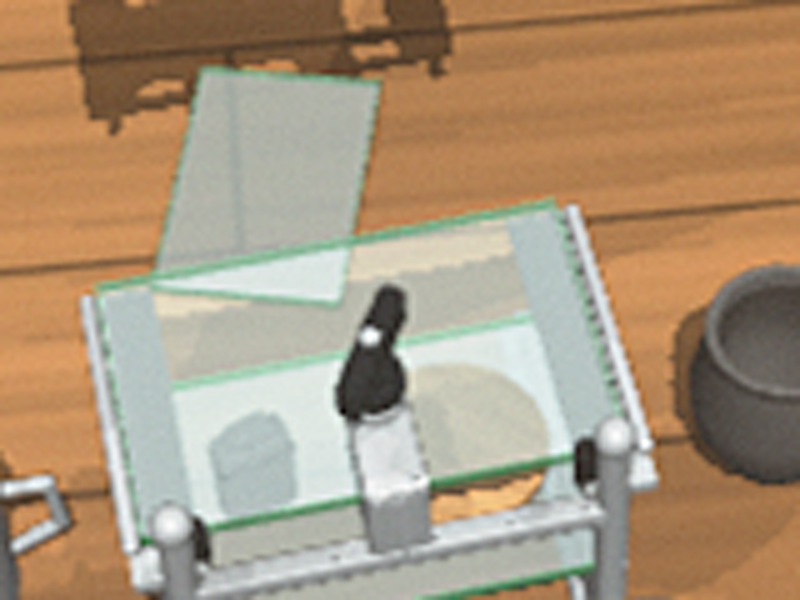

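View pics/t4c.png

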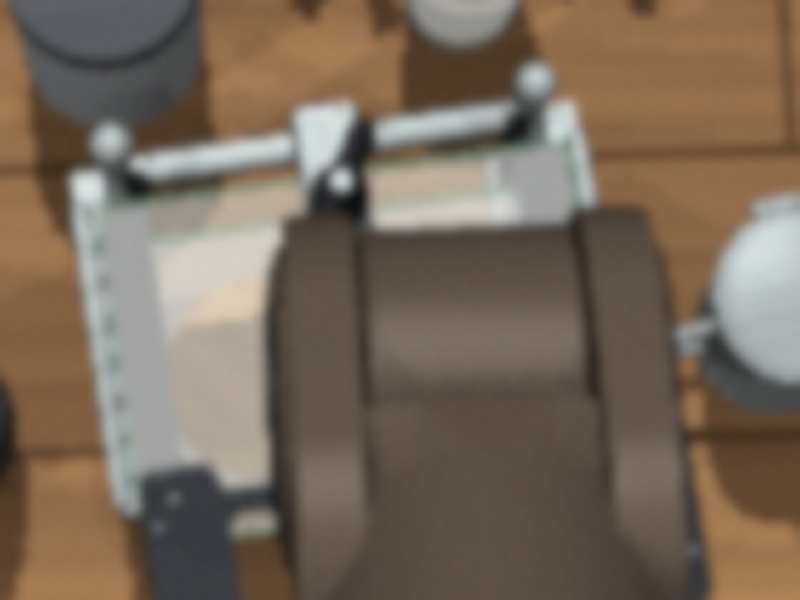

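The pane stays home. Now I fit the bar's angle with the known model, bar plus hub, against the black pixels in both starting pictures.

```bash
python3 - <<'E'
from h import *
from scipy.optimize import minimize
s=load("pics/scene0.png");t=load("pics/top0.png")
def data(im,c,r):
    g=im["frame"].max(2).astype(np.uint8)[c[1]-r:c[1]+r,c[0]-r:c[0]+r]
    m=(cv2.resize(g,None,fx=8,fy=8,interpolation=cv2.INTER_CUBIC)<90).astype(np.uint8)
    return m
D=[(s,(289,249),17,None),(t,(324,216),15,None)]
D=[(im,c,r,data(im,c,r)) for im,c,r,_ in D]
def model(im,c,r,p,a):
    m=np.zeros((16*r,16*r),np.uint8)
    ca,sa=np.cos(a),np.sin(a)
    b=np.array([[p[0]+ca*u-sa*v,p[1]+sa*u+ca*v,z] for u in(-.028,.028) for v in(-.006,.006) for z in(.181,.201)])
    th=np.linspace(0,6.28,24); h=np.array([[p[0]+.013*np.cos(q),p[1]+.013*np.sin(q),z] for q in th for z in(.166,.178)])
    k=np.array([[p[0]+.006*np.cos(q),p[1]+.006*np.sin(q),z] for q in th for z in(.178,.182)])
    for X in(b,h,k):
        q=(proj(im,X)-np.array(c)+r+.5)*8
        cv2.fillConvexPoly(m,cv2.convexHull(q.round().astype(np.int32)),1)
    return m
def cost(v,which=(0,1)):
    e=0
    for i in which:
        im,c,r,m=D[i]; M=model(im,c,r,(v[0],v[1]),np.radians(v[2])); e+=1-(m&M).sum()/max(1,(m|M).sum())
    return e
for w in((0,),(1,),(0,1)):
    best=min(((cost((x,y,a),w),x,y,a) for x in np.arange(.601,.614,.002) for y in np.arange(.004,.014,.002) for a in range(-50,10,4)))
    r=minimize(lambda v:cost((v[0]/1000,v[1]/1000,v[2]),w),[best[1]*1000,best[2]*1000,best[3]],method="Nelder-Mead",options=dict(initial_simplex=[[best[1]*1e3+dx,best[2]*1e3+dy,best[3]+da] for dx,dy,da in((0,0,0),(2,0,0),(0,2,0),(0,0,5))]))
    print(w,r.x.round(2),r.fun)
v=r.x
for i,(im,c,rr,m) in enumerate(D):
    M=model(im,c,rr,(v[0]/1e3,v[1]/1e3),np.radians(v[2])); o=np.dstack([m*255,M*255,m*0]); cv2.imwrite(f"pics/fit{i}.png",o)
# pane now
S=lambda x,y:(215+x/5-.4,180+y/5-.4)
P=[atz(s,S(*q),.126) for q in((97,287),(555,203),(138,533),(618,450))]
for q in P: print(q.round(4))
f=(P[0]+P[1])/2;d=P[1]-P[0]; print(f,np.degrees(np.arctan2(d[1],d[0]))-90, np.mean(P,0))
E
cd pics; python3 -c "
import cv2,numpy as np
a=cv2.imread('fit0.png');b=cv2.resize(cv2.imread('fit1.png'),a.shape[:2]);cv2.imwrite('fit.png',np.hstack([a,b]))"
```

```text
(0,) [608.99   8.   -17.99] 0.27703751270937016
(1,) [604.68   9.71 -26.92] 0.28471490898149543
(0, 1) [605.42   9.17 -21.22] 0.6124253271201316
[ 0.5146 -0.1041  0.126 ]
[0.4913 0.0935 0.126 ]
[ 0.6391 -0.0901  0.126 ]
[0.6212 0.1043 0.126 ]
[ 0.50297043 -0.0052846   0.126     ] 6.707333186605808 [0.56656403 0.00090981 0.126     ]
```

View pics/fit.png

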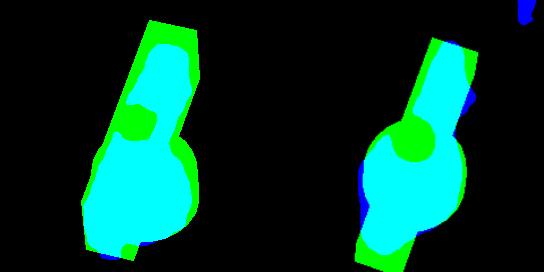

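Pane centre comes out at x≈0.565, yaw 6.7°. From the knob, home should be (0.564, 0.0036), so the pane is home. The bar lies at about -22°, centred near (0.607, 0.009). Next I turn and go over the knob.

```bash
python3 -m inch '[[[0.5,0,0,-5,7],[0.5,0,0,-5,7],[0.5,0,0,0,7],[0.5,0,0,0,7],[0.5,0,0,0,2],[0.5,0,0,0,0]]]'; python3 -c "
from h import *
to((.607,.009,.23))"
```

```text
clock: 7.0
position: [0.4421, -0.0114, 0.2365]
ee_rot: [-0.661, -3.06, 0.011]
force: [0.1, -0.5, 0.2]
width: 0.499
t 7.0 pos [ 0.4421 -0.0114  0.2365] xaz 155.63 yaz 65.64 z [-0.012 -0.004 -1.   ] F [ 0.11 -0.47  0.21] M [ 0.069 -0.02  -0.069] w 0.499 j1,7 [-0.573  1.144]
tool mm [-141.8   86.7    4.5] 166.26976538758083
```

```bash
python3 -m inch '[[[0.5,-12,7,0,-2],[0.5,-25,16,0,0],[0.5,-25,16,0,0],[0.5,-25,16,0,0],[0.5,-25,16,0,0],[0.5,-12,8,0,0],[0.5,0,0,0,0]]]'; python3 -c "
from h import *
to((.607,.009,.23))"
```

```text
clock: 7.7
position: [0.5885, 0.0158, 0.2252]
ee_rot: [-0.586, -3.066, 0.014]
force: [-0.1, -0.0, -1.3]
width: 0.499
t 7.7 pos [0.5885 0.0158 0.2252] xaz 158.36 yaz 68.38 z [-0.021 -0.005 -1.   ] F [-0.08 -0.04 -1.28] M [-0.006 -0.029 -0.045] w 0.499 j1,7 [-0.486  1.29 ]
tool mm [-19.6   0.4  -5.1] 20.305230847432657
```

```bash
python3 -m inch '[[[0.5,-10,0,-2,0],[0.5,-9,0,-2,0],[0.5,0,0,0,0],[0.5,0,0,0,0]]]'; python3 -c "
from h import *
to((.607,.009,.23))
shot('scene','pics/s5.png');crop('pics/s5.png',215,160,375,280,'pics/s5c.png')"
```

```text
clock: 8.1
position: [0.6053, 0.007, 0.2275]
ee_rot: [-0.585, -3.063, 0.016]
force: [-0.6, -0.3, -1.3]
width: 0.499
t 8.1 pos [0.6053 0.007  0.2275] xaz 158.38 yaz 68.4 z [-0.025 -0.006 -1.   ] F [-0.65 -0.35 -1.27] M [ 0.019 -0.015  0.068] w 0.499 j1,7 [-0.459  1.313]
tool mm [-0.8  2.5 -2.5] 3.635365010406038
5.0
```

View pics/s5c.png

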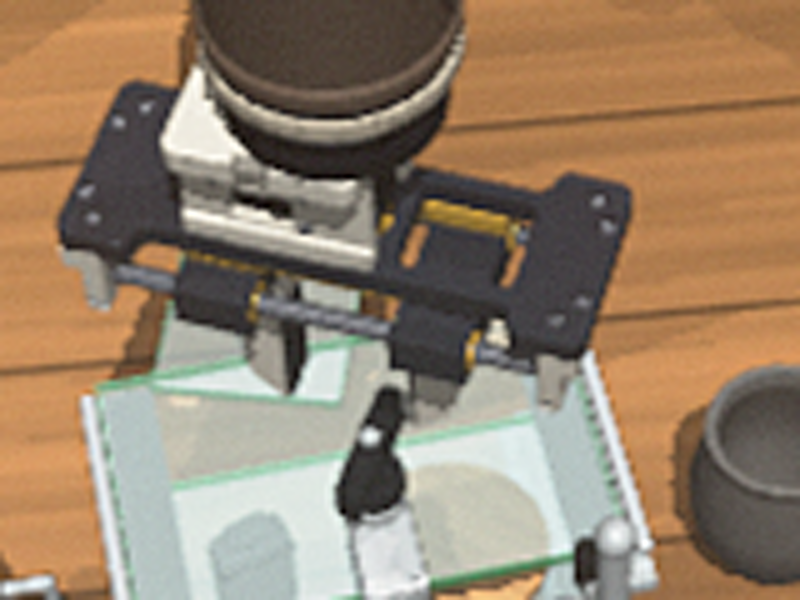

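The fingers straddle the bar at crop (370,435): finger tips near (290,385) and (430,410), at z=0.228. I lower them in steps.

```bash
python3 -m inch '[[[0.5,-1,2.5,10,0],[0.5,0,0,12,0],[0.5,0,0,8,0]]]'; python3 -c "
from h import *
to((.607,.009,.185))"
```

```text
clock: 8.45
position: [0.6063, 0.0091, 0.1967]
ee_rot: [-0.585, -3.065, 0.014]
force: [0.4, 0.0, 0.9]
width: 0.5
t 8.45 pos [0.6063 0.0091 0.1967] xaz 158.39 yaz 68.41 z [-0.022 -0.005 -1.   ] F [0.4  0.01 0.91] M [-0.035 -0.024 -0.01 ] w 0.5 j1,7 [-0.453  1.325]
tool mm [-0.9  0.3 11.6] 11.681603318725344
```

```bash
python3 -m inch '[[[0.5,0,0,8,0],[0.6,0,0,3,0]]]' 5; python3 -c "
from h import *
to((.607,.009,.185))
shot('scene','pics/s6.png');crop('pics/s6.png',255,200,325,260,'pics/s6c.png')"
```

```text
clock: 8.65
position: [0.6048, 0.0093, 0.183]
ee_rot: [-0.584, -3.063, 0.015]
force: [-1.0, -0.6, 0.0]
width: 0.451
t 8.65 pos [0.6048 0.0093 0.183 ] xaz 158.41 yaz 68.42 z [-0.025 -0.005 -1.   ] F [-1.02 -0.59  0.04] M [-0.02  -0.032  0.001] w 0.451 j1,7 [-0.449  1.331]
tool mm [-2.1  0.5 -2. ] 2.932305672961952
10.0
```

View pics/s6c.png

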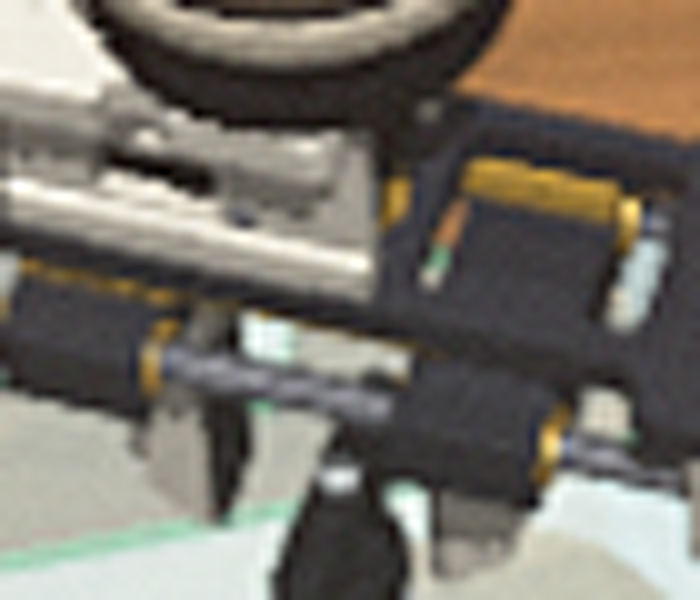

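The bar, white dot at (340,475), stands between the two fingers at (220,470) and (470,540). I close gently, correcting x.

```bash
python3 -m inch '[[[0.75,-2.5,0.5,-2.5,0],[0.9,-0.5,0,-0.5,0],[1,-0.5,0,-0.5,0],[1,-0.3,0,-0.3,0]]]' 5; python3 -c "
from h import *
to((.607,.009,.185))"
```

```text
clock: 9.1
position: [0.6095, 0.0088, 0.1874]
ee_rot: [-0.584, -3.064, 0.013]
force: [-0.0, 1.7, -3.2]
width: 0.137
t 9.1 pos [0.6095 0.0088 0.1874] xaz 158.42 yaz 68.44 z [-0.024 -0.004 -1.   ] F [-0.05  1.71 -3.18] M [ 0.149 -0.122 -0.093] w 0.137 j1,7 [-0.446  1.332]
tool mm [ 2.4 -0.7  2.5] 3.5049646947014197
```

```bash
python3 -m inch '[[[0.78,0,0,0,0],[0.78,2,-0.5,2,0],[0.78,0,0,0,0]]]' 5; python3 -c "
from h import *
to((.607,.009,.185))"
```

```text
clock: 9.4
position: [0.6075, 0.0089, 0.1858]
ee_rot: [-0.584, -3.064, 0.013]
force: [0.1, -0.0, 0.0]
width: 0.219
t 9.4 pos [0.6075 0.0089 0.1858] xaz 158.43 yaz 68.44 z [-0.023 -0.004 -1.   ] F [ 0.08 -0.02  0.05] M [-0.02  -0.042  0.042] w 0.219 j1,7 [-0.447  1.332]
tool mm [ 0.5 -0.1  0.9] 1.003909835301254
```

```bash
python3 -m inch '[[[1,0,0,0,0],[1,0,0,0,0]]]' 40; python3 -c "
from h import *
to((.607,.009,.185))"; python3 -m inch '[[[1,0,0,0,0],[1,0,0,0,3]]]'; python3 -c "
from h import *
to((.607,.009,.185))"
```

```text
clock: 9.6
position: [0.6077, 0.0096, 0.1859]
ee_rot: [-0.584, -3.065, 0.012]
force: [0.6, 0.2, 0.4]
width: 0.13
t 9.6 pos [0.6077 0.0096 0.1859] xaz 158.43 yaz 68.45 z [-0.023 -0.003 -1.   ] F [0.62 0.17 0.43] M [ 0.015 -0.107 -0.226] w 0.13 j1,7 [-0.448  1.332]
tool mm [ 0.5 -0.8  1. ] 1.3164224747435134
clock: 9.8
position: [0.6078, 0.0096, 0.186]
ee_rot: [-0.663, -3.049, 0.013]
force: [0.3, 1.9, -0.7]
width: 0.125
t 9.8 pos [0.6078 0.0096 0.186 ] xaz 155.44 yaz 65.46 z [-0.023 -0.003 -1.   ] F [ 0.3   1.94 -0.67] M [ 0.207 -0.098  0.175] w 0.125 j1,7 [-0.456  1.286]
tool mm [ 0.4 -0.8  1. ] 1.3576435059466656
```

```bash
cat > p.py <<'E'
from h import *
o,R=st()
E
for i in 1; do python3 -m inch '[[[1,0,0,0,4],[1,0,0,0,4]]]' >/dev/null; python3 p.py; python3 -m inch '[[[1,0,0,0,4],[1,0,0,0,4]]]' >/dev/null; python3 p.py; python3 -m inch '[[[1,0,0,0,4],[1,0,0,0,4]]]' >/dev/null; python3 p.py; done; python3 -c "
from h import *
to((.607,.009,.185))
shot('scene','pics/s7.png');crop('pics/s7.png',245,190,335,260,'pics/s7c.png')"
```

```text
t 10.0 pos [0.6078 0.0098 0.186 ] xaz 147.22 yaz 57.24 z [-0.023 -0.003 -1.   ] F [ 0.38  1.73 -1.33] M [ 0.236 -0.163  0.246] w 0.129 j1,7 [-0.48   1.162]
t 10.2 pos [0.6079 0.0099 0.1859] xaz 138.96 yaz 48.97 z [-0.022 -0.004 -1.   ] F [ 0.71  0.56 -1.3 ] M [ 0.186 -0.111  0.196] w 0.127 j1,7 [-0.505  1.038]
t 10.4 pos [0.608  0.0101 0.186 ] xaz 130.69 yaz 40.7 z [-0.022 -0.004 -1.   ] F [1.64 0.69 0.19] M [ 0.176 -0.198  0.204] w 0.125 j1,7 [-0.529  0.914]
t 10.4 pos [0.608  0.0101 0.186 ] xaz 130.69 yaz 40.7 z [-0.022 -0.004 -1.   ] F [1.64 0.69 0.19] M [ 0.176 -0.198  0.204] w 0.125 j1,7 [-0.529  0.914]
tool mm [-0.2 -1.5  1. ] 1.769107244333132
8.571428571428571
```

View pics/s7c.png

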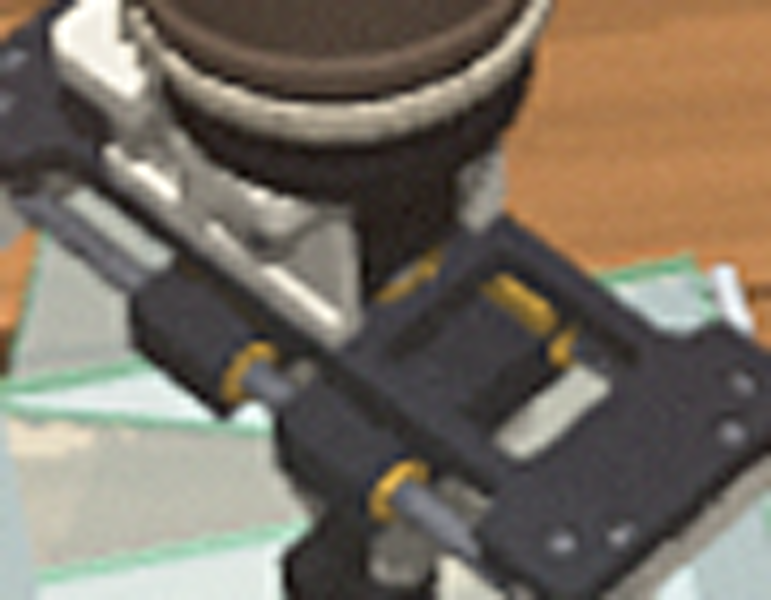

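The bar is held at crop (330,560) and follows the gripper. Torque is about 0.2 N m, which is plain drag. About 0.48 rad so far, and the earliest possible click is at 1.1 rad.

```bash
for i in 1; do python3 -m inch '[[[1,0,0,0,4],[1,0,0,0,3]]]' >/dev/null; python3 p.py; python3 -m inch '[[[1,0,0,0,3],[1,0,0,0,3]]]' >/dev/null; python3 p.py; python3 -m inch '[[[1,0,0,0,3]]]' >/dev/null; python3 p.py;  python3 -m inch '[[[1,0,0,0,3]]]' >/dev/null; python3 p.py; done
```

```text
t 10.65 pos [0.6081 0.0102 0.186 ] xaz 123.45 yaz 33.46 z [-0.022 -0.004 -1.   ] F [ 0.96 -0.13 -0.14] M [ 0.165 -0.225  0.255] w 0.126 j1,7 [-0.55   0.806]
t 10.85 pos [0.6083 0.0103 0.186 ] xaz 117.43 yaz 27.44 z [-0.022 -0.004 -1.   ] F [-0.16  1.35 -1.34] M [ 0.211 -0.168  0.265] w 0.126 j1,7 [-0.567  0.716]
t 10.95 pos [0.6083 0.0103 0.186 ] xaz 114.42 yaz 24.43 z [-0.022 -0.004 -1.   ] F [ 1.75 -0.44 -1.06] M [ 0.204 -0.196  0.238] w 0.126 j1,7 [-0.576  0.672]
t 11.05 pos [0.6083 0.0104 0.1859] xaz 111.42 yaz 21.42 z [-0.022 -0.004 -1.   ] F [ 0.3   0.39 -1.75] M [ 0.207 -0.214  0.27 ] w 0.126 j1,7 [-0.584  0.627]
```

```bash
cat > q.py <<'E'
from h import *
o=arm.observe();R,_=cv2.Rodrigues(np.array(o["ee_rot"]))
print(round(o["clock"],2),"turn",round(68.4-np.degrees(np.arctan2(R[1,1],R[0,1])),2),"Mz",o["ft_torque"][2].round(3),"Mxy",o["ft_torque"][:2].round(2),"F",o["force"].round(1),"w",round(o["width"],3),o["position"].round(4))
E
python3 -m inch '[[[1,0,0,0,2]]]' >/dev/null; python3 q.py;python3 -m inch '[[[1,0,0,0,2]]]' >/dev/null; python3 q.py;python3 -m inch '[[[1,0,0,0,2]]]' >/dev/null; python3 q.py;python3 -m inch '[[[1,0,0,0,2]]]' >/dev/null; python3 q.py;python3 -m inch '[[[1,0,0,0,2]]]' >/dev/null; python3 q.py;python3 -m inch '[[[1,0,0,0,2]]]' >/dev/null; python3 q.py
```

```text
11.15 turn 49.0 Mz 0.233 Mxy [ 0.16 -0.19] F [ 1.2 -0.  -1.1] w 0.128 [0.6084 0.0104 0.186 ]
11.25 turn 51.05 Mz 0.272 Mxy [ 0.17 -0.19] F [ 1.4  0.9 -0.7] w 0.126 [0.6084 0.0104 0.186 ]
11.35 turn 53.13 Mz 0.229 Mxy [ 0.18 -0.24] F [0.4 0.4 0.4] w 0.129 [0.6085 0.0104 0.1859]
11.45 turn 55.24 Mz 0.261 Mxy [ 0.14 -0.24] F [ 1.2  0.1 -1.7] w 0.127 [0.6085 0.0104 0.1859]
11.55 turn 57.36 Mz 0.211 Mxy [ 0.24 -0.22] F [ 1.4  0.  -0.1] w 0.125 [0.6085 0.0104 0.186 ]
11.65 turn 59.47 Mz 0.291 Mxy [ 0.2  -0.26] F [ 0.8  1.1 -1. ] w 0.125 [0.6086 0.0105 0.1859]
```

```bash

python3 -m inch '[[[1,0,0,0,2]]]' >/dev/null; python3 q.py;python3 -m inch '[[[1,0,0,0,2]]]' >/dev/null; python3 q.py;python3 -m inch '[[[1,0,0,0,2]]]' >/dev/null; python3 q.py;python3 -m inch '[[[1,0,0,0,2]]]' >/dev/null; python3 q.py;python3 -m inch '[[[1,0,0,0,2]]]' >/dev/null; python3 q.py
```

```text
11.75 turn 61.59 Mz 0.203 Mxy [ 0.23 -0.25] F [ 0.6 -0.6 -1. ] w 0.124 [0.6086 0.0104 0.186 ]
11.85 turn 63.71 Mz 0.28 Mxy [ 0.13 -0.22] F [ 1.2  0.9 -1.6] w 0.126 [0.6087 0.0105 0.186 ]
11.95 turn 65.83 Mz 0.171 Mxy [ 0.23 -0.22] F [ 0.4  0.2 -1.2] w 0.124 [0.6087 0.0105 0.1859]
12.05 turn 67.94 Mz 0.218 Mxy [ 0.17 -0.23] F [ 1.   0.5 -1.8] w 0.13 [0.6088 0.0105 0.186 ]
12.15 turn 70.06 Mz 0.272 Mxy [ 0.16 -0.25] F [ 0.8 -1.1 -2.2] w 0.128 [0.6088 0.0105 0.186 ]
```

```bash

python3 -m inch '[[[1,0,0,0,2]]]' >/dev/null; python3 q.py;python3 -m inch '[[[1,0,0,0,2]]]' >/dev/null; python3 q.py;python3 -m inch '[[[1,0,0,0,2]]]' >/dev/null; python3 q.py;python3 -m inch '[[[1,0,0,0,2]]]' >/dev/null; python3 q.py;python3 -m inch '[[[1,0,0,0,2]]]' >/dev/null; python3 q.py
```

```text
12.25 turn 72.18 Mz 0.251 Mxy [ 0.16 -0.21] F [ 0.7 -0.2 -1.4] w 0.128 [0.6089 0.0105 0.186 ]
12.35 turn 74.29 Mz 0.208 Mxy [ 0.18 -0.23] F [ 1.1  0.  -1.1] w 0.124 [0.6089 0.0105 0.186 ]
12.45 turn 76.41 Mz 0.292 Mxy [ 0.17 -0.23] F [ 1.5  0.7 -1.7] w 0.127 [0.609  0.0105 0.186 ]
12.55 turn 78.53 Mz 0.235 Mxy [ 0.15 -0.25] F [ 0.9 -0.6 -1.7] w 0.128 [0.609  0.0105 0.186 ]
12.65 turn 80.65 Mz 0.284 Mxy [ 0.2  -0.22] F [ 0.5  0.4 -1.1] w 0.123 [0.6091 0.0105 0.186 ]
```

```bash

python3 -m inch '[[[1,0,0,0,2]]]' >/dev/null; python3 q.py;python3 -m inch '[[[1,0,0,0,2]]]' >/dev/null; python3 q.py;python3 -m inch '[[[1,0,0,0,2]]]' >/dev/null; python3 q.py;python3 -m inch '[[[1,0,0,0,2]]]' >/dev/null; python3 q.py;python3 -c "
from h import *
shot('scene','pics/s8.png');crop('pics/s8.png',245,190,335,260,'pics/s8c.png')"
```

```text
12.75 turn 82.76 Mz 0.237 Mxy [ 0.19 -0.26] F [ 0.5  0.1 -1.6] w 0.126 [0.6091 0.0105 0.186 ]
12.85 turn 84.89 Mz 0.245 Mxy [ 0.17 -0.24] F [ 0.3 -0.3 -1.3] w 0.122 [0.6091 0.0104 0.186 ]
12.95 turn 87.0 Mz 0.235 Mxy [ 0.22 -0.28] F [ 1.4 -0.2 -1.7] w 0.127 [0.6092 0.0105 0.186 ]
13.05 turn 89.12 Mz 0.284 Mxy [ 0.21 -0.23] F [ 1.  -0.3 -1.3] w 0.13 [0.6092 0.0104 0.186 ]
8.571428571428571
```

View pics/s8c.png

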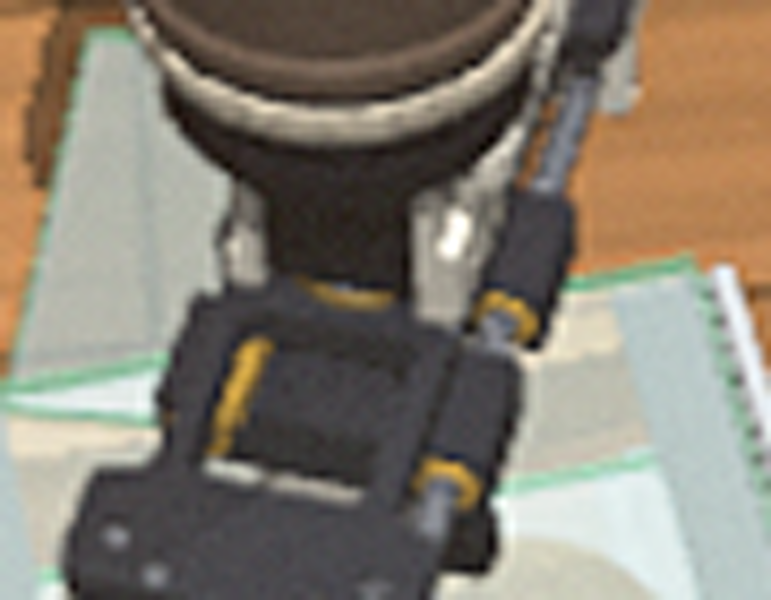

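The bar's end shows at crop (475,545), so the bar turns with the gripper. Still drag only.

```bash

python3 -m inch '[[[1,0,0,0,2]]]' >/dev/null; python3 q.py;python3 -m inch '[[[1,0,0,0,2]]]' >/dev/null; python3 q.py;python3 -m inch '[[[1,0,0,0,2]]]' >/dev/null; python3 q.py;python3 -m inch '[[[1,0,0,0,2]]]' >/dev/null; python3 q.py;python3 -m inch '[[[1,0,0,0,2]]]' >/dev/null; python3 q.py;python3 -m inch '[[[1,0,0,0,2]]]' >/dev/null; python3 q.py
```

```text
13.2 turn 91.25 Mz 0.214 Mxy [ 0.19 -0.13] F [ 1.1  0.8 -0.5] w 0.126 [0.6093 0.0104 0.1859]
13.3 turn 93.35 Mz 0.277 Mxy [ 0.15 -0.27] F [ 0.2 -0.8 -2.4] w 0.124 [0.6093 0.0104 0.186 ]
13.4 turn 95.47 Mz 0.21 Mxy [ 0.15 -0.32] F [ 0.9  0.7 -1.3] w 0.126 [0.6094 0.0104 0.186 ]
13.5 turn 97.6 Mz 0.185 Mxy [ 0.22 -0.47] F [ 1.5  0.6 -2. ] w 0.128 [0.6094 0.0104 0.186 ]
13.6 turn 99.73 Mz 0.308 Mxy [ 0.14 -0.32] F [ 0.5 -0.7 -1.6] w 0.127 [0.6095 0.0104 0.1859]
13.7 turn 101.87 Mz 0.252 Mxy [ 0.15 -0.29] F [ 0.5 -0.6 -0.6] w 0.13 [0.6095 0.0104 0.1859]
```

```bash

python3 -m inch '[[[1,0,0,0,2]]]' >/dev/null; python3 q.py;python3 -m inch '[[[1,0,0,0,2]]]' >/dev/null; python3 q.py;python3 -m inch '[[[1,0,0,0,2]]]' >/dev/null; python3 q.py;python3 -m inch '[[[1,0,0,0,2]]]' >/dev/null; python3 q.py
```

```text
13.8 turn 104.01 Mz 0.256 Mxy [ 0.12 -0.29] F [-0.  -0.8 -1.8] w 0.123 [0.6096 0.0103 0.1859]
13.9 turn 106.14 Mz 0.302 Mxy [ 0.17 -0.25] F [ 0.5 -0.5 -2.1] w 0.124 [0.6096 0.0103 0.1859]
14.0 turn 108.28 Mz 0.295 Mxy [ 0.13 -0.28] F [ 0.6 -0.9 -1.4] w 0.127 [0.6096 0.0103 0.1859]
14.1 turn 110.41 Mz 0.308 Mxy [ 0.11 -0.29] F [ 0.9  0.8 -1. ] w 0.127 [0.6097 0.0103 0.1859]
```

Torque has been rising since about 100°. The click is expected near 130 to 137°.

```bash

python3 -m inch '[[[1,0,0,0,2]]]' >/dev/null; python3 q.py;python3 -m inch '[[[1,0,0,0,2]]]' >/dev/null; python3 q.py;python3 -m inch '[[[1,0,0,0,2]]]' >/dev/null; python3 q.py;python3 -m inch '[[[1,0,0,0,2]]]' >/dev/null; python3 q.py
```

```text
14.2 turn 112.54 Mz 0.305 Mxy [ 0.09 -0.25] F [ 0.1 -0.8 -2.6] w 0.124 [0.6097 0.0103 0.1859]
14.3 turn 114.68 Mz 0.299 Mxy [ 0.16 -0.29] F [ 0.9 -0.9 -1.9] w 0.125 [0.6098 0.0102 0.186 ]
14.4 turn 116.8 Mz 0.291 Mxy [ 0.09 -0.28] F [ 0.1 -0.1 -1.7] w 0.127 [0.6098 0.0102 0.1859]
14.5 turn 118.94 Mz 0.302 Mxy [ 0.05 -0.25] F [ 0.3 -0.3 -1.6] w 0.125 [0.6098 0.0101 0.1859]
```

```bash

python3 -m inch '[[[1,0,0,0,2]]]' >/dev/null; python3 q.py;python3 -m inch '[[[1,0,0,0,2]]]' >/dev/null; python3 q.py
```

```text
14.6 turn 121.07 Mz 0.311 Mxy [ 0.09 -0.26] F [ 0.8 -0.3 -1.8] w 0.126 [0.6099 0.0101 0.186 ]
14.7 turn 123.2 Mz 0.316 Mxy [ 0.13 -0.23] F [ 0.9 -0.6 -1.3] w 0.124 [0.6099 0.0101 0.186 ]
```

```bash

python3 -m inch '[[[1,0,0,0,1.5]]]' >/dev/null; python3 q.py;python3 -m inch '[[[1,0,0,0,1.5]]]' >/dev/null; python3 q.py
```

```text
14.8 turn 124.83 Mz 0.29 Mxy [ 0.14 -0.28] F [ 0.8 -0.3 -0.9] w 0.125 [0.6099 0.01   0.1859]
14.9 turn 126.44 Mz 0.307 Mxy [ 0.02 -0.24] F [ 0.   0.1 -1.3] w 0.129 [0.6099 0.01   0.186 ]
```

```bash

python3 -m inch '[[[1,0,0,0,1.5]]]' >/dev/null; python3 q.py;python3 -m inch '[[[1,0,0,0,1.5]]]' >/dev/null; python3 q.py
```

```text
15.0 turn 128.05 Mz 0.339 Mxy [ 0.04 -0.32] F [ 0.9 -0.3 -1.3] w 0.13 [0.6099 0.0099 0.186 ]
15.1 turn 129.67 Mz 0.372 Mxy [ 0.03 -0.33] F [ 0.5 -0.4 -1.6] w 0.127 [0.6099 0.0099 0.186 ]
```

```bash

python3 -m inch '[[[1,0,0,0,1.5]]]' >/dev/null; python3 q.py;python3 -m inch '[[[1,0,0,0,1.5]]]' >/dev/null; python3 q.py
```

```text
15.2 turn 131.3 Mz 0.305 Mxy [ 0.   -0.25] F [ 0.7  0.  -0.9] w 0.126 [0.61   0.0099 0.186 ]
15.3 turn 132.93 Mz 0.4 Mxy [ 0.02 -0.28] F [ 0.9  0.2 -0.6] w 0.127 [0.61   0.0099 0.186 ]
```

```bash

python3 -m inch '[[[1,0,0,0,1.5]]]' >/dev/null; python3 q.py
```

```text
15.4 turn 134.57 Mz 0.326 Mxy [-0.05 -0.36] F [ 0.  -0.4 -2.3] w 0.127 [0.61   0.0098 0.186 ]
```

```bash

python3 -m inch '[[[1,0,0,0,1.5]]]' >/dev/null; python3 q.py
```

```text
15.5 turn 136.2 Mz 0.386 Mxy [ 0.   -0.22] F [ 0.3 -1.5 -2. ] w 0.122 [0.61   0.0098 0.186 ]
```

```bash

python3 -m inch '[[[1,0,0,0,1.5]]]' >/dev/null; python3 q.py
```

```text
15.6 turn 137.84 Mz 0.367 Mxy [-0.01 -0.31] F [ 0.1 -0.8 -0.7] w 0.123 [0.61   0.0098 0.186 ]
```

```bash

python3 -m inch '[[[1,0,0,0,1.5]]]' >/dev/null; python3 q.py
```

```text
15.7 turn 139.47 Mz 0.319 Mxy [-0.09 -0.28] F [ 0.9 -0.9 -1.6] w 0.123 [0.61   0.0097 0.186 ]
```

```bash

python3 -m inch '[[[1,0,0,0,1.5]]]' >/dev/null; python3 q.py
```

```text
15.8 turn 141.11 Mz 0.348 Mxy [-0.14 -0.34] F [ 0.5 -1.1 -0.9] w 0.127 [0.61   0.0097 0.186 ]
```

```bash

python3 -m inch '[[[1,0,0,0,1]]]' >/dev/null; python3 q.py
```

```text
15.9 turn 142.23 Mz 0.362 Mxy [-0.03 -0.32] F [ 0.9 -0.6 -1.4] w 0.124 [0.61   0.0097 0.186 ]
```

The readings are ambiguous because noise is about ±0.04. Before going on I average several at standstill.

```bash
cat > avg.py <<'E'
from h import *
m=[];a=[]
for i in range(10):
    eyes.get_image("scene"); o=arm.observe(); m.append(o["ft_torque"][2]); R,_=cv2.Rodrigues(np.array(o["ee_rot"])); a.append(68.4-np.degrees(np.arctan2(R[1,1],R[0,1])))
print("t",o["clock"],np.round(m,3),"mean",np.mean(m).round(3),"turn",np.round([a[0],a[-1]],2))
E
python3 avg.py
```

```text
t 16.4 [0.303 0.287 0.266 0.282 0.299 0.293 0.239 0.245 0.236 0.267] mean 0.272 turn [142.27 142.1 ]
```

```bash

python3 -m inch '[[[1,0,0,0,1]]]' >/dev/null; python3 q.py;python3 -m inch '[[[1,0,0,0,0.7]]]' >/dev/null; python3 q.py
```

```text
16.5 turn 143.13 Mz 0.406 Mxy [-0.09 -0.39] F [ 0.8 -0.2 -2.2] w 0.126 [0.61   0.0097 0.186 ]
16.6 turn 143.9 Mz 0.361 Mxy [-0.11 -0.37] F [ 0.6 -1.  -1.9] w 0.132 [0.61   0.0097 0.186 ]
```

The mean is about 0.38 while moving, so it has not clicked yet. I continue in 1° steps.

```bash

python3 -m inch '[[[1,0,0,0,1]]]' >/dev/null; python3 q.py;python3 -m inch '[[[1,0,0,0,1]]]' >/dev/null; python3 q.py
```

```text
16.7 turn 144.98 Mz 0.403 Mxy [-0.18 -0.34] F [ 1.9 -1.1 -1.9] w 0.126 [0.61   0.0096 0.186 ]
16.8 turn 146.07 Mz 0.419 Mxy [-0.12 -0.38] F [ 0.7 -1.3 -2.5] w 0.128 [0.6101 0.0097 0.186 ]
```

```bash

python3 -m inch '[[[1,0,0,0,1]]]' >/dev/null; python3 q.py
```

```text
16.9 turn 147.17 Mz 0.444 Mxy [-0.11 -0.35] F [ 1.4 -2.1 -2.2] w 0.129 [0.6101 0.0096 0.186 ]
```

```bash

python3 -m inch '[[[1,0,0,0,1]]]' >/dev/null; python3 q.py
```

```text
17.0 turn 148.26 Mz 0.335 Mxy [-0.12 -0.32] F [ 1.3 -1.4 -1.7] w 0.129 [0.6101 0.0096 0.186 ]
```

```bash

python3 -m inch '[[[1,0,0,0,1]]]' >/dev/null; python3 q.py
```

```text
17.1 turn 149.35 Mz 0.419 Mxy [-0.09 -0.38] F [ 0.7 -1.  -1.3] w 0.125 [0.6101 0.0096 0.186 ]
```

```bash

python3 -m inch '[[[1,0,0,0,1]]]' >/dev/null; python3 q.py; python3 -c "
from h import *
shot('scene','pics/s9.png');crop('pics/s9.png',245,190,335,260,'pics/s9c.png')
shot('top','pics/t9.png');crop('pics/t9.png',265,165,405,270,'pics/t9c.png')
print(arm.observe()['joints'])"
```

```text
17.2 turn 150.45 Mz 0.407 Mxy [-0.09 -0.31] F [-0.1 -1.8 -1.6] w 0.129 [0.6101 0.0095 0.186 ]
8.571428571428571
5.714285714285714
[-0.81007475  0.72770088  1.20733497  1.70342359 -0.70397982  1.24299675
 -0.86284947]
```

View pics/s9c.png

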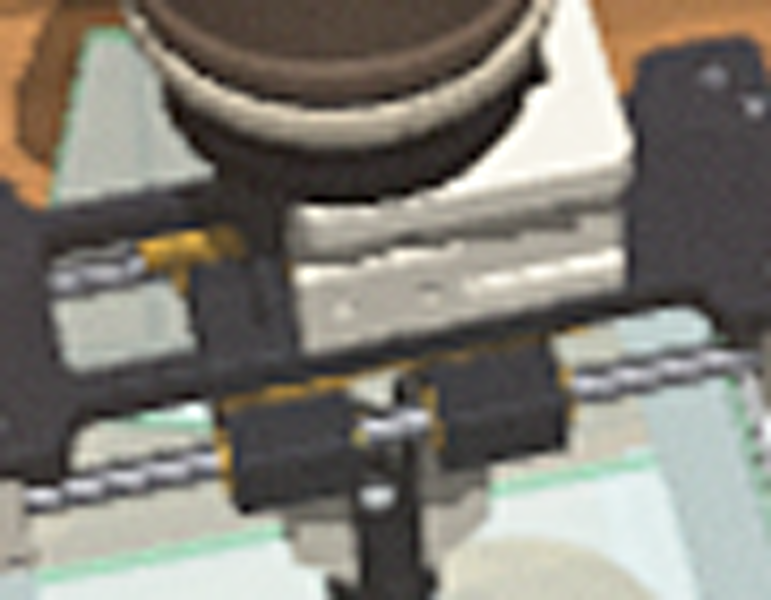

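View pics/t9c.png

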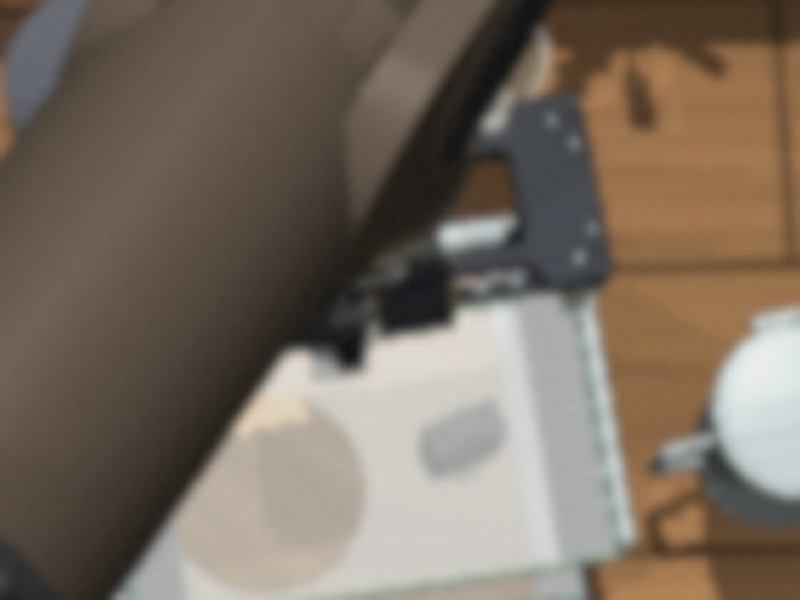

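The bar, white dot at (378,495), is well between the fingers. Joint 3 is at 1.207 with its limit at 1.32, so I watch it from here.

```bash
sed -i '$s/$/\nprint("  j",o["joints"].round(3))/' q.py
python3 -m inch '[[[1,0,0,0,1]]]' >/dev/null; python3 q.py
```

```text
17.4 turn 151.44 Mz 0.37 Mxy [-0.17 -0.34] F [ 0.5 -1.3 -2.3] w 0.126 [0.6101 0.0095 0.186 ]
  j [-0.811  0.73   1.211  1.704 -0.707  1.245 -0.878]
```

```bash
python3 -m inch '[[[1,0,0,0,1]]]' >/dev/null; python3 q.py
```

```text
17.5 turn 152.52 Mz 0.394 Mxy [-0.14 -0.39] F [ 0.5 -0.4 -2.8] w 0.128 [0.6101 0.0095 0.186 ]
  j [-0.812  0.732  1.214  1.704 -0.709  1.247 -0.895]
```

```bash
python3 -m inch '[[[1,0,0,0,1]]]' >/dev/null; python3 q.py
```

```text
17.6 turn 153.61 Mz 0.399 Mxy [-0.15 -0.36] F [ 0.7 -1.3 -1.6] w 0.126 [0.6101 0.0095 0.186 ]
  j [-0.813  0.734  1.218  1.704 -0.712  1.248 -0.911]
```

The torque is flat at about 0.40 from 143° to 153°. I check in the picture whether the bar really follows the fingers or the pads slip on it.

```bash
python3 - <<'E'
from h import *
im=shot('scene','pics/s10.png');
f=cv2.resize(im["frame"][215:275,255:325],None,fx=11,fy=10*1.0,interpolation=cv2.INTER_CUBIC)
f=cv2.resize(im["frame"][215:275,255:325],None,fx=10,fy=10,interpolation=cv2.INTER_CUBIC)
cv2.imwrite('pics/s10c.png',f); g=f.copy()
for a,c in((5,(0,255,0)),(20,(0,0,255))):
    ca,sa=np.cos(np.radians(a)),np.sin(np.radians(a))
    b=np.array([[.608+ca*u-sa*v,.009+sa*u+ca*v,.201] for u,v in((-.028,-.006),(.028,-.006),(.028,.006),(-.028,.006))])
    q=((proj(im,b)-[255,215]+.5)*10).astype(np.int32); cv2.polylines(g,[q],True,c,1)
cv2.imwrite('pics/s10d.png',g)
E
```

```text
(no output)
```

View pics/s10c.png

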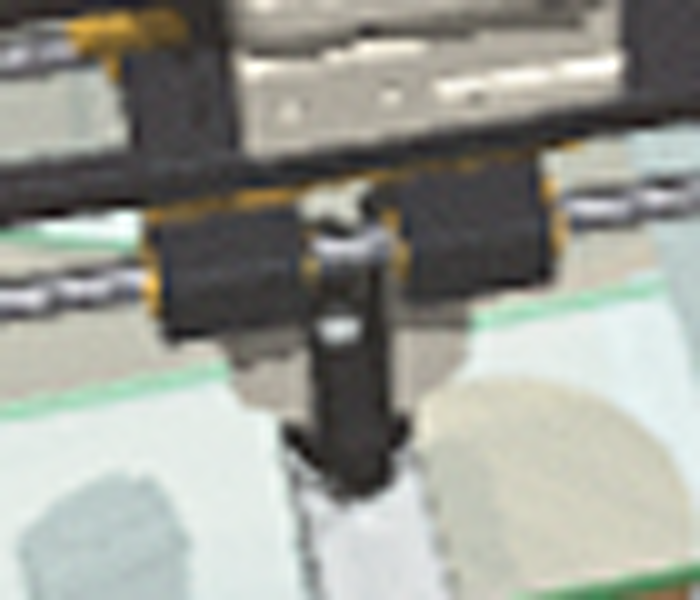

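View pics/s10d.png

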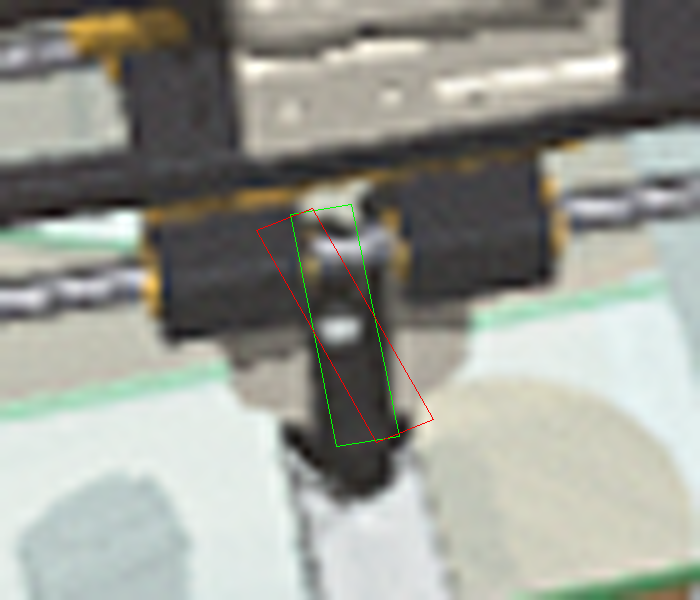

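The bar is aligned with the fingers, box at +5° (green) rather than +20°, so it follows. No dip was seen, but the total turn is already 2.67 rad. To tell whether the click has passed, I turn back by 2° and look at the sign of the torque. A knob in the give-way springs back; a plain screw holds.

```bash
python3 -m inch '[[[1,0,0,0,0]]]' >/dev/null; python3 q.py; python3 -m inch '[[[1,0,0,0,-1]]]' >/dev/null; python3 q.py;python3 -m inch '[[[1,0,0,0,-1]]]' >/dev/null; python3 q.py
```

```text
17.75 turn 153.7 Mz 0.347 Mxy [-0.15 -0.3 ] F [ 0.6 -1.4 -1.6] w 0.125 [0.6101 0.0095 0.186 ]
  j [-0.813  0.734  1.218  1.704 -0.712  1.249 -0.912]
17.85 turn 152.67 Mz -0.011 Mxy [-0.05 -0.38] F [ 0.1 -0.1 -1.7] w 0.126 [0.6101 0.0095 0.186 ]
  j [-0.812  0.732  1.214  1.704 -0.709  1.246 -0.898]
17.95 turn 151.61 Mz -0.112 Mxy [-0.16 -0.28] F [-0.1 -0.7 -1.8] w 0.126 [0.61   0.0094 0.186 ]
  j [-0.811  0.729  1.209  1.704 -0.705  1.244 -0.882]
```

Reversing gives about -0.1, which is clamp torque minus drag: the screw holds and no spring-back showed. So it has not clicked, and the clamp part is about 0.15 of the 0.16 needed. On in 1° steps.

```bash
python3 -m inch '[[[1,0,0,0,1]]]' >/dev/null; python3 q.py|head -1; python3 -m inch '[[[1,0,0,0,1]]]' >/dev/null; python3 q.py|head -1;python3 -m inch '[[[1,0,0,0,1]]]' >/dev/null; python3 q.py
```

```text
18.05 turn 152.59 Mz 0.207 Mxy [-0.22 -0.44] F [ 0.5 -1.3 -2.4] w 0.125 [0.61   0.0094 0.186 ]
18.15 turn 153.66 Mz 0.369 Mxy [-0.22 -0.37] F [ 1.4 -1.5 -3.4] w 0.127 [0.61   0.0094 0.186 ]
18.25 turn 154.73 Mz 0.306 Mxy [-0.25 -0.3 ] F [ 1.  -0.6 -1.9] w 0.124 [0.61   0.0094 0.186 ]
  j [-0.813  0.735  1.219  1.704 -0.713  1.249 -0.93 ]
```

```bash
python3 -m inch '[[[1,0,0,0,1]]]' >/dev/null; python3 q.py|head -1
```

```text
18.35 turn 155.82 Mz 0.445 Mxy [-0.27 -0.34] F [ 0.6 -1.8 -1.9] w 0.129 [0.61   0.0094 0.186 ]
```

```bash
python3 -m inch '[[[1,0,0,0,1]]]' >/dev/null; python3 q.py|head -1
```

```text
18.45 turn 156.91 Mz 0.403 Mxy [-0.24 -0.29] F [ 0.5 -1.1 -1.7] w 0.129 [0.61   0.0094 0.186 ]
```

```bash
python3 -m inch '[[[1,0,0,0,1]]]' >/dev/null; python3 q.py|head -1
```

```text
18.55 turn 158.0 Mz 0.455 Mxy [-0.25 -0.28] F [ 1.  -1.7 -1.6] w 0.128 [0.6101 0.0093 0.186 ]
```

```bash
python3 -m inch '[[[1,0,0,0,1]]]' >/dev/null; python3 q.py|head -1
```

```text
18.65 turn 159.09 Mz 0.453 Mxy [-0.25 -0.3 ] F [ 1.1 -1.4 -1.1] w 0.128 [0.61   0.0093 0.186 ]
```

```bash
python3 -m inch '[[[1,0,0,0,1]]]' >/dev/null; python3 q.py|head -1
```

```text
18.75 turn 160.18 Mz 0.404 Mxy [-0.25 -0.31] F [ 0.2 -0.7 -1.5] w 0.131 [0.61   0.0093 0.186 ]
```

```bash
python3 -m inch '[[[1,0,0,0,1]]]' >/dev/null; python3 q.py|head -1
```

```text
18.85 turn 161.28 Mz 0.355 Mxy [-0.3  -0.28] F [ 0.5 -1.9 -2. ] w 0.128 [0.61   0.0093 0.186 ]
```

```bash
python3 -m inch '[[[1,0,0,0,1]]]' >/dev/null; python3 q.py|head -1
```

```text
18.95 turn 162.37 Mz 0.372 Mxy [-0.28 -0.3 ] F [-0.2 -1.6 -1.6] w 0.127 [0.6101 0.0093 0.186 ]
```

```bash
python3 -m inch '[[[1,0,0,0,1]]]' >/dev/null; python3 q.py|head -1
```

```text
19.05 turn 163.46 Mz 0.321 Mxy [-0.29 -0.29] F [ 0.6 -1.8 -2. ] w 0.127 [0.61   0.0092 0.186 ]
```

A consistent fall: .453, .404, .355, .372, .321. That matches the expected 0.022 per degree. One more small step confirms it, well inside the 11° give-way.

```bash
python3 -m inch '[[[1,0,0,0,1]]]' >/dev/null; python3 q.py|head -1
```

```text
19.15 turn 164.55 Mz 0.391 Mxy [-0.27 -0.24] F [-0.4 -1.2 -1.6] w 0.127 [0.61   0.0092 0.186 ]
```

That one is ambiguous again. The reversal test separates the cases clearly: in the give-way the knob keeps pushing back, otherwise the torque goes negative.

```bash
python3 -m inch '[[[1,0,0,0,-1]]]' >/dev/null; python3 q.py|head -1;  python3 -m inch '[[[1,0,0,0,-1]]]' >/dev/null; python3 q.py|head -1
```

```text
19.25 turn 163.58 Mz 0.406 Mxy [-0.22 -0.27] F [ 0.6 -1.4 -1.5] w 0.129 [0.6101 0.0092 0.186 ]
19.35 turn 162.49 Mz 0.376 Mxy [-0.2  -0.34] F [ 0.3 -1.8 -0.5] w 0.126 [0.61   0.0092 0.186 ]
```

The torque stays at +0.39 while turning back, against -0.1 in the same test earlier, so the click has happened and the knob is in its give-way. I stop here, let go and lift straight up.

```bash
python3 -m inch '[[[0.5,0,0,0,0],[0.4,0,0,0,0],[0.4,0,0,0,0],[0.4,0,0,0,0]]]'; python3 q.py; python3 -m inch '[[[0.4,0,0,-10,0],[0.4,0,0,-20,0],[0.4,0,0,-25,0],[0.4,0,0,-25,0],[0.4,0,0,-15,0],[0.4,0,0,0,0]]]'; python3 q.py
```

```text
clock: 19.75
position: [0.6096, 0.0099, 0.1861]
ee_rot: [3.134, -0.111, -0.03]
force: [0.4, -0.5, -0.1]
width: 0.426
19.75 turn 162.44 Mz 0.027 Mxy [-0.01  0.22] F [ 0.4 -0.5 -0.1] w 0.426 [0.6096 0.0099 0.1861]
  j [-0.818  0.744  1.235  1.704 -0.725  1.259 -1.053]
clock: 20.35
position: [0.6112, 0.01, 0.2871]
ee_rot: [3.133, -0.113, -0.03]
force: [0.7, -0.7, 0.3]
width: 0.6
20.35 turn 162.53 Mz 0.02 Mxy [-0.05  0.14] F [ 0.7 -0.7  0.3] w 0.6 [0.6112 0.01   0.2871]
  j [-0.833  0.637  1.266  1.559 -0.599  1.416 -1.162]
```

```bash
python3 -m inch '[[[0.4,0,0,0,-6],[0.4,0,0,0,-8],[0.4,0,0,0,-8],[0.4,0,0,0,-8],[0.4,0,0,0,-8],[0.4,0,0,0,-8],[0.4,0,0,0,-8],[0.4,0,0,0,0]]]'; python3 q.py; python3 -c "
from h import *
to((.46,.05,.29))"
```

```text
clock: 21.15
position: [0.6083, 0.0116, 0.2802]
ee_rot: [-2.817, -1.374, 0.042]
force: [0.9, -0.2, 0.8]
width: 0.601
21.15 turn 106.39 Mz 0.02 Mxy [-0.07  0.08] F [ 0.9 -0.2  0.8] w 0.601 [0.6083 0.0116 0.2802]
  j [-0.732  0.517  0.989  1.563 -0.429  1.327 -0.35 ]
t 21.15 pos [0.6083 0.0116 0.2802] xaz 52.03 yaz -37.99 z [-0.027 -0.005 -1.   ] F [ 0.95 -0.21  0.8 ] M [-0.072  0.08   0.02 ] w 0.601 j1,7 [-0.732 -0.35 ]
tool mm [ -61.2 -140.6   -6. ] 153.45415411775744
```

```bash
python3 -m inch '[[[0.4,-6,-14,-3,0],[0.4,-10,-23,-3,0],[0.4,-10,-23,-2,0],[0.4,-10,-23,-2,0],[0.4,-10,-23,-2,0],[0.4,-10,-23,-2,0],[0.4,-6,-14,-2,0],[0.4,0,0,0,0],[0.4,0,0,0,0]]]'; python3 - <<'E'
from h import *
st()
shot('scene','pics/s11.png');crop('pics/s11.png',215,180,375,300,'pics/s11c.png')
shot('top','pics/t11.png')
E
```

```text
clock: 22.05
position: [0.4499, 0.0551, 0.2938]
ee_rot: [-2.838, -1.318, 0.059]
force: [0.5, 0.2, 0.3]
width: 0.598
t 22.05 pos [0.4499 0.0551 0.2938] xaz 49.86 yaz -40.18 z [-0.039 -0.005 -0.999] F [0.48 0.22 0.3 ] M [-0.1    0.12  -0.009] w 0.598 j1,7 [-1.219 -0.695]
5.0
```

View pics/s11.png

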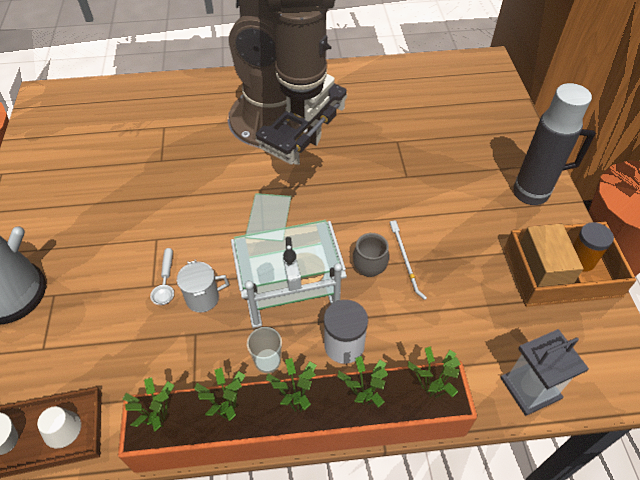

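View pics/s11c.png

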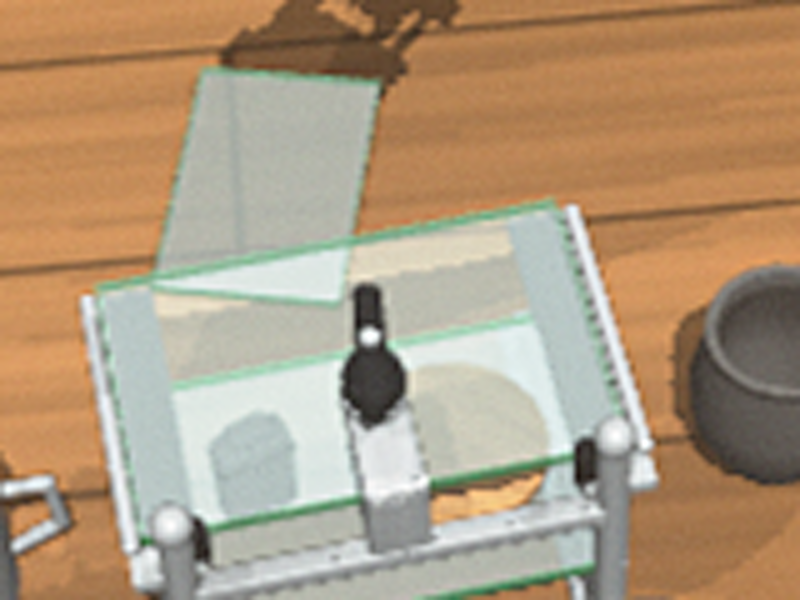

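The final picture shows the following:
- The pane's front edge runs from crop (97,287) to (555,203), as it did when home.
- Its rear edge meets both pins, at (205,530) and (585,460).
- The knob is free and everything else is in its place.

I hand the job in.

```bash
python3 -c "
from cell import workorder
print(workorder.sign_off())"
```

```text
the job is handed in; nothing more can be done
None
```

I pushed the larger pane home against both rear stops and turned its clamp knob clockwise to what I take to be the click. Then I let go and drew the arm back, handing the job in at about 22 s.

- **Pane:** It stopped hard with about 12 N along the push (about 14 N in all). In the last picture its front edge is where it was when first home, and its rear edge meets both pins. By the pictures its centre is about 2 mm from the computed home, which is within the calibration error.
- **Click:** I am fairly sure of it, but I did not see the clean torque fall I expected. The torque readings scattered by about 0.04 N m. They rose to about 0.45, then read .404, .355, .372, .321 and .391, so the fall was not clear.
- **What decided it:** I stopped there and turned back 2°, and the knob pushed back at about +0.39 N m. The same test 12° earlier had given -0.1. That matches the sprung give-way, so I let go at once.
- **What disagreed:** The measured turn to the click was about 160° (2.8 rad), more than the stated 2.4 rad. Just before the click the torque read about 0.45 rather than 0.40 N m. I could not measure the clamp force itself.
- **Other things:** Nothing else appears to have moved in the last pictures.

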